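Screw the lid onto the dry-storage canister

ROBOT

A 7-joint arm with a two-finger parallel gripper is mounted at the origin on a cart in front of the work surface, level with it; the furniture and walls round the work are solid. World frame = base frame: x ahead of the robot, y to its left, z up, the work surface at z = 0. Lengths are in mm, angles in rad, forces in N, time in s.
With the tool pointing down it reaches from about 425 to 950 mm from the base axis. Payload 4.7 kg.
Tool frame: the origin (TCP) lies at the centre of the arm's flange, where the gripper is bolted on; the fingertips stand ahead of it and the grasp point (between the pads) lies 164 mm ahead of it (env.tip_reach is the z of the fingertips in the tool frame, in mm); z points along the fingers, y is the line along which they close (so a half turn about z gives the same grasp; the last joint's range is limited). The gripper opens to 87 mm and grips with 3 to 60 N. Pads are 19 mm wide; open, the fingers measure 117 mm over their backs; the gripper's body (75 mm by 190 mm) begins 51 mm behind the grasp point.
Start: joints at [-1.203, 0.469, -0.049, 1.532, 0.024, 1.141, -0.082], TCP at [260.83, 622.574, 404.773] pointing down, gripper open.
Joint ranges: [-2.59, 2.59], [-0.33, 1.99], [-1.39, 1.29], [0.1, 2.45], [-1.04, 4.18], [0.21, 1.99], [-2.66, 2.66]. Speed limits (rad/s): [2.57, 2.57, 3.14, 3.14, 3.14, 3.14, 3.14].

INTERFACE

Orientations are given as [roll, pitch, yaw] about the fixed x, y, z axes, in that order (R = Rz(yaw) Ry(pitch) Rx(roll)).
In Python, from rig import env, optics gives the robot as it stands.
- The arm moves only by the shell command python3 -m creep 'ROWS' [FORCE]. ROWS is JSON, a list of rows, each a list of 3 entries, a list of its own where there are three numbers: the opening in per cent of the stroke, from 0 (shut) to 100 (fully open), then the shift along the tool's x, y, z in mm, then the turn, a rotation vector about the tool's x, y, z in degrees. A call has 1 to 5 rows; each row shifts and turns the commanded pose from where the row before left it, along the tool's axes as they then stand; what a row does not reach is not made up. A row lasts 1/10 s, in which the tool goes at most 50 mm and 8.59 degrees, less where a joint would pass 70% of its speed; a pose out of reach is approached as far as the arm can. A call with a gripper value outside its range is refused whole. The fingers move at their own pace and stop on an object; FORCE is the grip in N (left out, the last holds). Time passes only in rows, so rows that do not move let the fingers close. It gives the time, the measured TCP pose, the force, the opening and the grip force at its end, in the units of the state.
- env.read_state(): the state, without advancing time (a new reading comes with each control period).
- optics.read_camera(name): name is "scene" or "side" or "wrist"; returns a dict with "pixels" (480x640x3 uint8, blue, green, red), "range_z" (480x640 float32, mm along the optical axis (not along the pixel's ray), 0 where there is no reading), "fx", "fy", "cx", "cy" (pixels), "world_from_camera" (4x4, takes a point from camera to world coordinates); the wrist camera has in their place "hand_eye" (4x4, takes a point from camera to tool coordinates, whose origin is the TCP and whose axes are the flange's). Camera axes: x right, y up, looking along -z (the intrinsics and any distortion apply to the point x, -y, -z); pixel columns grow to the right and rows downward; lengths in mm; the calibration is good to about 2 mm. A picture is of the moment at which its call begins: read the wrist's pose just before it.
- env.close_job(): hands the job in; it is judged then, once.
The state is a dict: "clock": time; "q": joint angles; "qd": joint speeds; "joint_torque": joint torques, N m; "eef_pos": TCP position; "tcp_rot": TCP orientation; "contact_force": force on the tool from outside, world axes, zero at the start; "torque": the same for the moment, N m; "opening": finger opening in mm; "grip_force": force on a finger pad.
Only numpy, scipy, OpenCV 4.12 (cv2) and the standard library are available. Lean on these libraries where they do the work, as an engineer would, in place of code of your own. Each camera call takes 0.05 s, during which the arm holds its last target. There are 200 camera calls.

TASK

Close the dry-storage canister: set its lid on the neck and screw it on until it is fully home against the end stops. The thread only takes if the lid is first turned gently backward until it drops off the thread starts; never force it, leave the other things where they are, and let go of the lid at the end.

Things in the scene. Friction and masses are not known exactly. Their poses are not given: they have to be found in the camera images.
- canister: Blue canister, 76 mm across, fixed upright on a round aluminium foot (108 mm across, 6 mm high) screwed to the bench; open neck with a brass thread. Origin: centre of the foot's underside, z up; the yaw of this frame says nothing of the thread. Lid origin above it: 58 to 64 mm resting on the thread, not started; 56 to 57.5 mm dropped in the gaps; about 52.7 mm fully home.
- rim (a point): Centre of the neck's rim, 70 mm above the canister's origin. Neck 51 mm outside, bore 42 mm wide. A springy black rubber seal ring stands 3.8 mm above the rim; the lid presses it about 3 mm down when home (about 3 N). Screwing takes under 0.2 N m until the stops are met; over 40 N between lid and canister (some 0.7 N m against a stop) harms the thread.
- thread_mid (a point): On the neck's axis, 12 mm below the rim, amid the brass right-hand thread, 62 mm across, lead 4.8 mm per rad. Four ridges, 3 mm thick, 56 degrees long, the high end (64 mm up) being the start; then a gap of 28 degrees, then an upright stop 6 degrees wide and 61 mm high, joined to the next ridge's low end. How the starts lie round the neck differs each time and is not told.
- lid: Round aluminium screw lid, 73 mm across, about 160 g, standing upright on the bench at first. Origin: centre of its lower edge, z up, flat top at 22 mm. Inside the 18 mm skirt a white plug, 39 mm across with a 45 degree lead-in, centres it in the bore from about 5 mm depth on. Clockwise from above screws it on.
- lid_grip (a point): Centre of the orange grip bar on the lid, 36 mm above the lid's origin: bar 54 mm long along the lid's x, 16 mm wide along y, from 22 to 50 mm above the lid's origin.
- lid_lugs (a point): On the lid's axis at its four lugs, 90 degrees apart, 16 degrees wide, 3 mm thick. On the thread, forward (clockwise) runs against the stops; backward, within 90 degrees, the lugs climb (from a stop's top first dropping 2 mm), then drop 5 to 7 mm into the gaps, where stops bar turning farther back. Then forward 60 to 70 degrees goes down about 4 mm to the stops: fully home.
- swab_tub: Pale tub of cotton buds, 60 mm across, 81 mm high, loose bystander; origin: centre of its underside.
- dropper_bottle: Amber dropper bottle, 33 mm across, 95 mm high, loose bystander; origin: centre of its underside.
- tape: Orange roll of narrow tape lying flat, 52 mm across, 10 mm high, loose bystander; origin: centre of its underside.
Things that resemble listed ones, but are neither listed nor needed, are in the scene too. What is shaped like the lid but green or purple is not meant.

How it is judged (in metres and radians):
At the end, for the whole second after the job is handed in: The lid is screwed fully home: its origin less than 53.7 mm above the canister's origin (fully home is about 52.7 mm), within 3 mm of the canister's axis, level within 0.05 rad, at rest and let go (z of lid in the frame of canister below 0.0537 m and horizontal distance between lid and canister below 0.003 m and angle between lid's own z axis and vertical below 0.05 rad and linear speed of lid below 0.01 m/s); the robot touches nothing.
It fails at once if the thread is forced: contact force between lid and canister above 40 N (contact force between lid and canister above 40 N).
It fails at once if a bystander (swab tub, dropper bottle or tape roll) is moved by more than 20 mm (distance of any of swab_tub, dropper_bottle, tape from where it was at the start of the episode above 0.02 m).
It also fails if it takes over 72 s, if anything falls off the work surface, if the arm or the gripper's body presses on something with over 40 N, if the wrist force passes 120 N, or if a joint passes its speed limit or range.

## Working session

There is one attempt and no reset: what is moved stays moved. The work goes in short steps, Python scripts to look and compute and a shell command to move; the robot and the scene stay as the last step left them, time stands still between calls to the robot, and variables do not carry over. Pictures are saved under pics/ and viewed, at most 10 in all, crops included, and the job is handed in when it is done.

```bash
ls; mkdir -p pics; cat > h.py <<'E'
import numpy as np, cv2
from rig import env, optics
def shot(n):
    s=env.read_state(); d=optics.read_camera(n); d['s']=s
    return d
E
python3 - <<'E'
from h import *
s=env.read_state(); print(s, env.tip_reach)
for n in("scene","side"):
    d=shot(n); cv2.imwrite(f"pics/{n}0.png",d['pixels']); np.savez(f"{n}0.npz",**{k:v for k,v in d.items() if k!='s'})
    print(n,[ (k,v) for k,v in d.items() if k not in('pixels','range_z','s')])
E
```

```text
pics
{'clock': 0.0, 'q': array([-1.20291233,  0.46944528, -0.04860197,  1.5337353 ,  0.02412223,
        1.14099126, -0.08228137]), 'qd': array([ 0.0002481 , -0.00032195, -0.00017881, -0.00113146,  0.00078176,
       -0.00043496,  0.00048967]), 'joint_torque': array([ 1.13331359e-04, -5.07982707e+01, -8.07971950e-02, -2.36154556e+01,
       -6.13970356e-02,  3.80862749e-02,  1.95117377e-04]), 'eef_pos': array([260.73504379, 622.32940083, 403.67900315]), 'tcp_rot': array([-3.13960212e+00,  9.14775074e-05,  2.74487547e+00]), 'contact_force': array([ 0.2361733 , -0.3204054 ,  0.20807136]), 'torque': array([ 0.04465102, -0.02032621, -0.04366287]), 'grip_force': 0.0, 'opening': 86.920358552941} 182.2
scene [('fx', 542.7903243110243), ('fy', 542.7903243110243), ('cx', 318.4940695856207), ('cy', 239.39524137550592), ('world_from_camera', array([[-7.68917599e-01,  4.79848786e-01, -4.22505465e-01,
        -7.97809939e+01],
       [-6.39323384e-01, -5.71286398e-01,  5.14681904e-01,
         3.45028068e+02],
       [ 5.59786168e-03,  6.65865598e-01,  7.46050715e-01,
         1.12419144e+03],
       [ 0.00000000e+00,  0.00000000e+00,  0.00000000e+00,
         1.00000000e+00]]))]
side [('fx', 554.1250847003708), ('fy', 554.1250847003708), ('cx', 321.77508910505355), ('cy', 239.38586891170897), ('world_from_camera', array([[-9.98135170e-01,  1.57987806e-02, -5.89625419e-02,
         4.26060498e+02],
       [-5.81012665e-02, -5.42103322e-01,  8.38300800e-01,
         7.80267302e+02],
       [-1.87196594e-02,  8.40163309e-01,  5.42010321e-01,
         7.86990514e+02],
       [ 0.00000000e+00,  0.00000000e+00,  0.00000000e+00,
         1.00000000e+00]]))]
```

View pics/scene0.png

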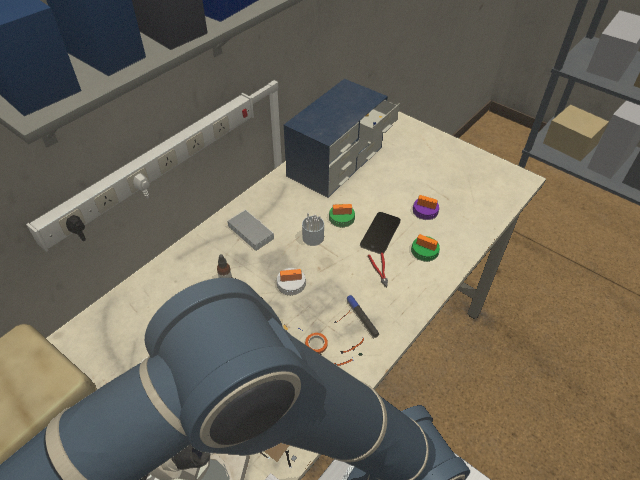

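View pics/side0.png

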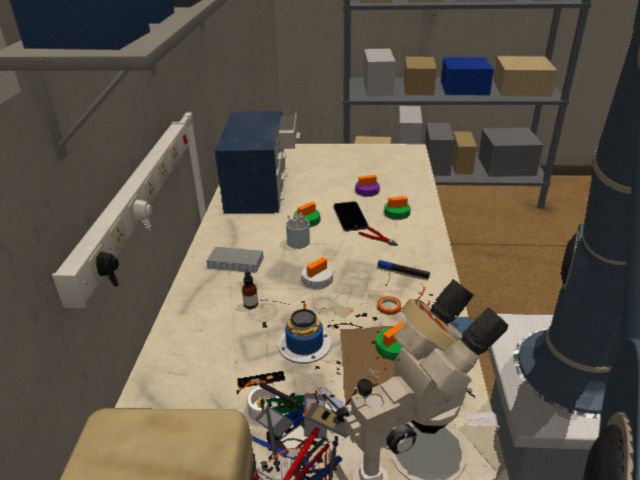

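The side view shows the aluminium lid at (317,272) with its orange bar, the canister at (304,335), dropper at (250,292), tape at (389,304) and tub at (298,233). The microscope stands near (400,400). In the scene view the lid is at (291,280) and the arm hides the canister.

```bash
cat >> h.py <<'E'
from scipy.optimize import least_squares
def cloud(d):
    z=d['range_z']; v,u=np.mgrid[:480,:640]
    P=np.stack([(u-d['cx'])/d['fx']*z,-(v-d['cy'])/d['fy']*z,-z],-1)
    if 'world_from_camera' in d: T=d['world_from_camera']
    else:
        from scipy.spatial.transform import Rotation as R
        W=np.eye(4); W[:3,:3]=R.from_euler('xyz',d['s']['tcp_rot']).as_matrix(); W[:3,3]=d['s']['eef_pos']; T=W@d['hand_eye']
    P=P@T[:3,:3].T+T[:3,3]; P[z==0]=np.nan
    return P
def circ(p,r=None):
    c0=[*p[:,:2].mean(0)]+([] if r else [30])
    f=lambda x:np.hypot(p[:,0]-x[0],p[:,1]-x[1])-(r or x[2])
    return least_squares(f,c0,loss='soft_l1').x
def orange(im):
    h=cv2.cvtColor(im,cv2.COLOR_BGR2HSV); return (h[...,0]>4)&(h[...,0]<18)&(h[...,1]>180)&(h[...,2]>140)
E
python3 - <<'E'
from h import *
for n in("scene","side"):
    d=dict(np.load(n+'0.npz')); P=cloud(d); im=d['pixels']; O=orange(im)
    def box(u0,u1,v0,v1):
        m=np.zeros(O.shape,bool); m[v0:v1,u0:u1]=1; return m&np.isfinite(P[...,0])
    b=box(272,312,262,300) if n=="scene" else box(298,338,255,292)
    o=P[b&O&(P[...,2]>44)]; print(n,'bar top',len(o),np.median(o,0),o.min(0),o.max(0))
    (c,sz,a)=cv2.minAreaRect(o[:,:2].astype(np.float32)); print(c,sz,a)
    l=P[b&~O&(P[...,2]>17)&(P[...,2]<27)]; print('lid top',len(l),l.mean(0),circ(l) , cv2.minEnclosingCircle(l[:,:2].astype(np.float32)))
    if n=="side":
        b=box(270,340,300,365); q=P[b]
        for lo,hi in((3,9),(40,57),(58,66),(66,72),(72,80)):
            k=q[(q[:,2]>lo)&(q[:,2]<hi)]; print('can',lo,len(k),cv2.minEnclosingCircle(k[:,:2].astype(np.float32)),np.median(k[:,2]) if len(k) else 0)
        for nm,bb,zz in(('drop',(235,265,268,312),8),('tape',(372,405,292,318),4),('tub',(282,315,210,250),8),('microscope',(350,520,280,480),30)):
            k=P[box(*bb)]; k=k[k[:,2]>zz]; print(nm,k.min(0),k.max(0))
        k=P[box(60,320,370,480)]; k=k[k[:,2]>30]; print('front',k.min(0),k.max(0))
E
```

```text
scene bar top 82 [ 513.23571922 -264.6685421    50.19326503] [ 492.3288768  -288.01836053   45.47607662] [ 532.69759335 -244.931713     54.94066558]
(513.3526000976562, -265.89508056640625) (50.9471435546875, 15.232308387756348) 46.21466064453125
lid top 315 [ 504.56241413 -257.83225635   22.28063465] [ 515.73594451 -269.67704838   31.17887535] ((511.9833679199219, -265.0278625488281), 38.58381652832031)
side bar top 90 [ 513.99446693 -261.98873541   47.6556288 ] [ 493.68885258 -284.06749497   44.04965996] [ 533.93543545 -242.02580644   50.75911941]
(513.365234375, -264.23193359375) (50.777870178222656, 16.001277923583984) 45.28644561767578
lid top 309 [ 510.12241065 -252.76886956   20.41286606] [ 517.20330113 -266.53162402   28.90146691] ((512.2115478515625, -262.9974365234375), 38.047157287597656)
can 3 526 ((529.5944213867188, -82.27286529541016), 118.06536865234375) 4.6823892366234645
can 40 483 ((524.3529052734375, -42.9582405090332), 38.052799224853516) 46.2805450132671
can 58 220 ((523.9274291992188, -44.363975524902344), 31.956159591674805) 60.98523620109631
can 66 155 ((524.2901611328125, -45.23973846435547), 26.975786209106445) 69.65634270129158
can 72 36 ((524.1779174804688, -43.78506088256836), 24.719261169433594) 72.66025278558305
drop [ 638.57472421 -291.93802424    8.13628094] [ 707.31383542 -146.87370155   93.53825413]
tape [ 324.07183843 -197.55855006    4.13899058] [374.68908973 182.77849928 280.02194419]
tub [ 536.50461138 -558.44050818    8.13254165] [ 602.41779054 -389.19612959   82.93757587]
microscope [208.40987619 -64.71042626  30.01454022] [428.3727979  315.41005793 328.21934629]
front [473.19745464  71.94193563  30.00127329] [882.36562778 369.92177396 158.96346811]
```

```bash
cat >> h.py <<'E'
def st():
    s=env.read_state()
    print('t%.2f'%s['clock'],'pos',s['eef_pos'].round(1),'rot',np.degrees(s['tcp_rot']).round(2),'F',s['contact_force'].round(1),'T',s['torque'].round(2),'op %.1f g %.1f'%(s['opening'],s['grip_force']),'q',s['q'].round(2))
    return s
def delta(target):
    from scipy.spatial.transform import Rotation as R
    s=st(); d=R.from_euler('xyz',s['tcp_rot']).inv().apply(np.array(target)-s['eef_pos']); print('tool delta to',target,d.round(1))
E
python3 - <<'E'
from h import *
for n in("scene","side"):
    d=dict(np.load(n+'0.npz')); P=cloud(d); O=orange(d['pixels'])
    b=np.zeros(O.shape,bool)
    if n=="scene": b[262:300,272:312]=1
    else: b[255:292,298:338]=1
    o=P[b&O&(P[...,2]>44)][:,:2]; w,V=np.linalg.eigh(np.cov(o.T)); print(n,'long axis deg',np.degrees(np.arctan2(V[1,1],V[0,1])))
    q=P[np.isfinite(P[...,0])]; xs=np.arange(-100,1000,100); ys=np.arange(-400,800,100)
    print('y cols',ys)
    for x in xs: print(x,[int(max([*q[(abs(q[:,0]-x-50)<50)&(abs(q[:,1]-y-50)<50)][:,2],-999])) for y in ys])
delta([260,622,600]); delta([640,200,600]); delta([513.3,-265,600])
E
```

```text
scene long axis deg 46.625683685136664
y cols [-400 -300 -200 -100    0  100  200  300  400  500  600  700]
-100 [-999, -999, 6, 333, 409, -999, -999, -999, -999, -999, -999, -999]
0 [-999, -999, -999, 354, 577, 768, 784, -999, -999, -999, -999, -999]
100 [6, 7, 6, 10, 13, 780, 783, 739, -999, -999, -999, -999]
200 [16, 23, 14, -999, 13, 159, 330, 701, -999, -999, -999, -999]
300 [23, 23, 16, -738, -999, 43, 258, -999, -999, -999, -999, -999]
400 [8, 52, 8, -999, -999, -999, -999, -999, -999, -999, -999, -999]
500 [76, 54, 6, -999, -999, -999, 155, 156, 155, -999, -999, -999]
600 [622, 703, 703, 622, 621, 622, 156, 156, 155, -999, -999, -999]
700 [662, 704, 734, 761, 762, 621, 156, 155, -999, -999, -999, -999]
800 [465, 464, 675, 724, 622, 498, 282, 148, -999, -999, -999, -999]
900 [-999, -999, -999, -999, -999, -999, -999, -999, -999, -999, -999, -999]
side long axis deg 46.791409986710576
y cols [-400 -300 -200 -100    0  100  200  300  400  500  600  700]
-100 [-999, -999, -999, -999, 233, 10, -999, -999, -999, -999, -999, -999]
0 [-999, -999, 2, 301, 425, 500, -999, -999, -999, -
[... 585 characters left out ...]
, -999, -999, -999]
t0.10 pos [260.8 622.4 403.8] rot [-1.7990e+02  1.0000e-02  1.5727e+02] F [ 0.3 -0.2  0.5] T [ 0.03 -0.04  0.03] op 87.1 g 0.0 q [-1.2   0.47 -0.05  1.53  0.02  1.14 -0.08]
tool delta to [260, 622, 600] [   0.6   -1.  -196.2]
t0.10 pos [260.8 622.4 403.8] rot [-1.7990e+02  1.0000e-02  1.5727e+02] F [ 0.3 -0.2  0.5] T [ 0.03 -0.04  0.03] op 87.1 g 0.0 q [-1.2   0.47 -0.05  1.53  0.02  1.14 -0.08]
tool delta to [640, 200, 600] [-513.  -243.3 -195.7]
t0.10 pos [260.8 622.4 403.8] rot [-1.7990e+02  1.0000e-02  1.5727e+02] F [ 0.3 -0.2  0.5] T [ 0.03 -0.04  0.03] op 87.1 g 0.0 q [-1.2   0.47 -0.05  1.53  0.02  1.14 -0.08]
tool delta to [513.3, -265, 600] [-575.8 -721.2 -194.9]
```

```bash
python3 -m creep '[[100,[0,0,-40],[0,0,0]],[100,[0,0,-40],[0,0,0]],[100,[0,0,-40],[0,0,0]],[100,[0,0,-40],[0,0,0]],[100,[0,0,0],[0,0,0]]]' && python3 -m creep '[[100,[-34.7,-31.2,0],[0,0,0]],[100,[-34.7,-31.2,0],[0,0,0]],[100,[-34.7,-31.2,0],[0,0,0]],[100,[-34.7,-31.2,0],[0,0,0]],[100,[-34.7,-31.2,0],[0,0,0]]]'; python3 -c "
from h import *
st();d=dict(np.load('side0.npz'));P=cloud(d).reshape(-1,3);k=P[(P[:,2]>560)&(P[:,0]>560)&(P[:,1]<300)];print('shelf xmin',k[:,0].min(),k[k[:,0]<640][:,2].min(),k[:,2].min())"
```

```text
clock: 0.6
eef_pos: [260.8, 622.6, 571.6]
tcp_rot: [3.13, -0.001, 2.745]
contact_force: [-1.2, -0.1, 1.0]
opening: 86.9
grip_force: 0.0
clock: 1.1
eef_pos: [361.0, 409.6, 563.7]
tcp_rot: [-3.14, -0.0, 2.745]
contact_force: [0.3, -0.5, -0.8]
opening: 86.9
grip_force: 0.0
t1.10 pos [361.  409.6 563.7] rot [-1.7992e+02 -2.0000e-02  1.5727e+02] F [ 0.3 -0.5 -0.8] T [ 0.02 -0.07  0.03] op 86.9 g 0.0 q [-0.96  0.16  0.04  1.61 -0.01  1.38  0.25]Traceback (most recent call last):
  File "<string>", line 3, in <module>
    st();d=dict(np.load('side0.npz'));P=cloud(d).reshape(-1,3);k=P[(P[:,2]>560)&(P[:,0]>560)&(P[:,1]<300)];print('shelf xmin',k[:,0].min(),k[k[:,0]<640][:,2].min(),k[:,2].min())
                                                                                                                                           ~~~~~~~~~~~~~~~~~~~~~~^^
    return umr_minimum(a, axis, None, out, keepdims, initial, where)
ValueError: zero-size array to reduction operation minimum which has no identity
```

```bash
python3 -m creep '[[100,[-34.7,-31.2,0],[0,0,0]],[100,[-34.7,-31.2,0],[0,0,0]],[100,[-34.7,-31.2,0],[0,0,0]],[100,[-34.7,-31.2,0],[0,0,0]],[100,[-34.7,-31.2,0],[0,0,0]]]' && python3 -m creep '[[100,[-22.9,-40.8,0],[0,0,0]],[100,[-22.9,-40.8,0],[0,0,0]],[100,[-22.9,-40.8,0],[0,0,0]],[100,[-22.9,-40.8,0],[0,0,0]],[100,[-22.9,-40.8,0],[0,0,0]]]' && python3 -m creep '[[100,[-22.9,-40.8,0],[0,0,0]],[100,[-22.9,-40.8,0],[0,0,0]],[100,[-22.9,-40.8,0],[0,0,0]],[100,[-22.9,-40.8,0],[0,0,0]],[100,[-22.9,-40.8,0],[0,0,0]]]' && python3 -m creep '[[100,[0,0,0],[0,0,8.5]],[100,[0,0,0],[0,0,8.5]],[100,[0,0,0],[0,0,8.5]],[100,[0,0,0],[0,0,8.5]],[100,[0,0,0],[0,0,8.5]]]' >/dev/null && python3 -m creep '[[100,[0,0,0],[0,0,8.5]],[100,[0,0,0],[0,0,8.5]],[100,[0,0,0],[0,0,8.5]],[100,[0,0,0],[0,0,8.5]],[100,[0,0,0],[0,0,8.5]]]' >/dev/null&& python3 -m creep '[[100,[0,0,45],[0,0,8.5]],[100,[0,0,45],[0,0,8.5]],[100,[0,0,45],[0,0,8.5]],[100,[0,0,35],[0,0,0]],[100,[0,0,0],[0,0,0]]]' ; python3 - <<'E'
from h import *
delta([513.4,-265,290]); d=shot('wrist'); print(d['hand_eye'],d['fx'],d['fy'],d['cx'],d['cy'])
cv2.imwrite('pics/w1.png',d['pixels']); P=cloud(d); O=orange(d['pixels'])
o=P[O&(P[...,2]>40)&(P[...,2]<60)]; print(len(o),np.median(o,0),cv2.minAreaRect(o[:,:2].astype(np.float32)))
w,V=np.linalg.eigh(np.cov(o[:,:2].T)); print(np.degrees(np.arctan2(V[1,1],V[0,1])))
E
```

```text
clock: 1.6
eef_pos: [460.5, 198.7, 563.9]
tcp_rot: [-3.141, -0.001, 2.745]
contact_force: [0.7, 0.5, 0.7]
opening: 86.8
grip_force: 0.0
clock: 2.1
eef_pos: [486.6, -33.6, 564.0]
tcp_rot: [-3.141, -0.001, 2.745]
contact_force: [1.4, 0.1, 1.0]
opening: 87.4
grip_force: 0.0
clock: 2.6
eef_pos: [513.6, -265.7, 563.9]
tcp_rot: [3.141, -0.001, 2.745]
contact_force: [0.6, -0.9, 0.2]
opening: 86.7
grip_force: 0.0
clock: 4.1
eef_pos: [512.5, -262.2, 389.4]
tcp_rot: [-3.131, 0.005, 0.816]
contact_force: [0.1, 0.3, -0.9]
opening: 87.3
grip_force: 0.0
t4.10 pos [ 512.5 -262.2  389.4] rot [-179.4     0.26   46.77] F [ 0.1  0.3 -0.9] T [-0.05  0.12  0.06] op 87.3 g 0.0 q [-0.28  0.44  0.92  1.83 -0.39  1.08  0.03]
tool delta to [513.4, -265, 290] [-1.   3.6 99.4]
[[-6.57954527e-04  9.58522449e-01  2.85016282e-01  7.75021771e+01]
 [ 9.99999466e-01  8.57940948e-04 -5.76814359e-04  2.05200642e+00]
 [-7.97416651e-04  2.85015750e-01 -9.58522502e-01  2.02913542e+01]
 [ 0.00000000e+00  0.00000000e+00  0.00000000e+00  1.00000000e+00]] 368.23964863849557 368.23964863849557 316.4061081666516 242.4527713243023
822 [358.9752483  -48.82325377  50.76092161] ((435.30535888671875, -154.05795288085938), (47.60816955566406, 288.858642578125), 34.462974548339844)
125.55931779217856
```

View pics/w1.png

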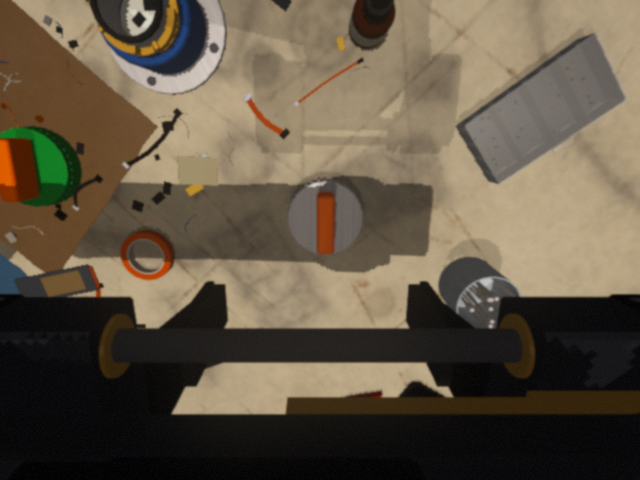

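The wrist view shows the lid's bar at (326,223), nearly vertical between the fingers. The tape is at (147,255), the tub at (478,290) and the canister's neck at (137,25).

```bash
cat >> h.py <<'E'
def bar(d,u0,u1,v0,v1,z0=40,z1=60):
    P=cloud(d); O=orange(d['pixels']); m=np.zeros(O.shape,bool); m[v0:v1,u0:u1]=1
    o=P[m&O&(P[...,2]>z0)&(P[...,2]<z1)]; w,V=np.linalg.eigh(np.cov(o[:,:2].T))
    print('bar',len(o),np.median(o,0).round(1),cv2.minAreaRect(o[:,:2].astype(np.float32)),np.degrees(np.arctan2(V[1,1],V[0,1])).round(2))
E
python3 - <<'E'
from h import *
st(); d=shot('wrist'); bar(d,295,360,180,270)
P=cloud(d); b=P[175:265,280:370].reshape(-1,3); l=b[(b[:,2]>17)&(b[:,2]<27)]; print(cv2.minEnclosingCircle(l[:,:2].astype(np.float32)),np.median(l[:,2]))
E
```

```text
t4.15 pos [ 513.4 -263.4  392.6] rot [-1.7972e+02  1.5000e-01  4.6760e+01] F [0.  0.3 0.2] T [-0.12  0.02 -0.03] op 87.3 g 0.0 q [-0.28  0.44  0.93  1.82 -0.39  1.08  0.03]
bar 220 [ 512.8 -269.5   50. ] ((514.0770263671875, -268.8551940917969), (46.681148529052734, 7.3990159034729), 45.29648208618164) -136.39
((515.1597290039062, -269.1693420410156), 36.818763732910156) 21.867082769025387
```

```bash
python3 -m creep '[[100,[0,2.5,45],[0,0,0.4]],[100,[0,2.5,45],[0,0,0]],[100,[0,0,0],[0,0,0]],[100,[0,0,0],[0,0,0]]]' ; python3 - <<'E'
from h import *
st(); d=shot('wrist'); cv2.imwrite('pics/w2.png',d['pixels'])
P=cloud(d); O=orange(d['pixels']); v,u=np.nonzero(O&(P[...,2]>40)&(P[...,2]<60)&(np.hypot(P[...,0]-514,P[...,1]+267)<45)); print(u.min(),u.max(),v.min(),v.max())
bar(d,u.min(),u.max()+1,v.min(),v.max()+1)
for r in ((17,27),(46,54)):
  l=P[(P[...,2]>r[0])&(P[...,2]<r[1])&(np.hypot(P[...,0]-514,P[...,1]+267)<48)]; print(len(l),cv2.minEnclosingCircle(l[:,:2].astype(np.float32)),cv2.minAreaRect(l[:,:2].astype(np.float32)),np.median(l[:,2]))
E
```

```text
clock: 4.6
eef_pos: [518.1, -268.3, 306.9]
tcp_rot: [3.139, -0.001, 0.809]
contact_force: [0.2, -1.2, 1.0]
opening: 86.9
grip_force: 0.0
t4.60 pos [ 518.1 -268.3  306.9] rot [ 1.7986e+02 -4.0000e-02  4.6360e+01] F [ 0.2 -1.2  1. ] T [-0.08  0.12 -0.07] op 86.9 g 0.0 q [-0.2   0.54  0.84  1.89 -0.5   0.93  0.12]
301 316 225 289
bar 909 [ 514.9 -268.2   49.9] ((513.7635498046875, -269.4082336425781), (46.39952087402344, 9.971111297607422), 46.331748962402344) 45.2
5225 ((515.0913696289062, -268.57373046875), 36.835113525390625) ((515.1608276367188, -268.2840576171875), (71.53248596191406, 71.52403259277344), 47.91188430786133) 21.845022889645065
1718 ((515.5009765625, -269.11712646484375), 27.144189834594727) ((515.0778198242188, -268.5622253417969), (53.11381912231445, 15.970422744750977), 46.96018981933594) 49.59789414271944
```

```bash
python3 -m creep '[[100,[-2.2,-2,40],[0,0,0]],[100,[0,0,40],[0,0,0]],[100,[0,0,0],[0,0,0]],[100,[0,0,0],[0,0,0]]]' >/dev/null; python3 -c "
from h import *
delta([515.1,-268.5,207])"
```

```text
t5.05 pos [ 515.4 -268.6  227.3] rot [ 1.7981e+02 -7.0000e-02  4.6360e+01] F [ 0.1 -0.1  1.1] T [-0.13  0.07 -0.  ] op 86.8 g 0.0 q [-0.13  0.64  0.75  1.95 -0.61  0.79  0.2 ]
tool delta to [515.1, -268.5, 207] [-0.2 -0.4 20.3]
```

```bash
python3 -m creep '[[100,[0,0,20],[0,0,0]],[100,[0,0,0],[0,0,0]],[50,[0,0,0],[0,0,0]],[0,[0,0,0],[0,0,0]],[0,[0,0,0],[0,0,0]]]' 50; python3 -m creep '[[0,[0,0,0],[0,0,0]],[0,[0,0,0],[0,0,0]],[0,[0,0,0],[0,0,0]],[0,[0,0,0],[0,0,0]],[0,[0,0,0],[0,0,0]]]' ; python3 -c "
from h import *
st()"
```

```text
clock: 5.55
eef_pos: [514.9, -268.0, 206.0]
tcp_rot: [3.14, -0.001, 0.809]
contact_force: [0.4, 0.5, -0.1]
opening: 70.8
grip_force: 0.0
clock: 6.05
eef_pos: [514.6, -267.9, 204.8]
tcp_rot: [3.141, -0.0, 0.809]
contact_force: [-0.2, 0.7, 0.9]
opening: 30.9
grip_force: 0.6
t6.05 pos [ 514.6 -267.9  204.8] rot [179.98  -0.    46.36] F [-0.2  0.7  0.9] T [-0.14  0.1   0.05] op 30.9 g 0.6 q [-0.11  0.67  0.72  1.96 -0.64  0.75  0.23]
```

```bash
python3 -m creep '[[0,[0,0,-1.5],[0,0,0]],[0,[0,0,0],[0,0,0]],[0,[0,0,0],[0,0,0]],[0,[0,0,0],[0,0,0]],[0,[0,0,0],[0,0,0]]]'|tail -2; python3 -c "
from h import *
st()"
```

```text
opening: 15.3
grip_force: 50.0
t6.55 pos [ 514.4 -267.7  206.3] rot [-1.7997e+02 -1.0000e-02  4.6370e+01] F [-0.6  0.7  2.2] T [0.13 0.36 0.04] op 15.3 g 50.0 q [-0.11  0.67  0.72  1.96 -0.64  0.76  0.22]
```

```bash
python3 -m creep '[[0,[0,0,-40],[0,0,0]],[0,[0,0,-40],[0,0,0]],[0,[0,0,-40],[0,0,0]],[0,[0,0,-20],[0,0,0]],[0,[0,0,0],[0,0,0]]]' ; python3 -m creep '[[0,[14.7,-36.8,0],[0,0,0]],[0,[14.7,-36.8,0],[0,0,0]],[0,[14.7,-36.8,0],[0,0,0]],[0,[14.7,-36.8,0],[0,0,0]],[0,[0,0,0],[0,0,0]]]'|tail -2 ; python3 -m creep '[[0,[0,0,0],[0,0,0]],[0,[0,0,0],[0,0,0]]]'|tail -1;python3 - <<'E'
from h import *
st(); d=shot('wrist'); e=shot('side'); cv2.imwrite('pics/w3.png',np.hstack([cv2.resize(d['pixels'],(400,300)),cv2.resize(e['pixels'],(400,300))]))
P=cloud(d); 
r=np.hypot(P[...,0]-524,P[...,1]+44)
for lo,hi in((3,9),(57,66),(68,71.5),(71.5,76)):
  l=P[(P[...,2]>lo)&(P[...,2]<hi)&(r<58)]; print(lo,len(l),cv2.minEnclosingCircle(l[:,:2].astype(np.float32)) if len(l) else 0,np.median(l[:,2]), circ(l))
np.savez('w3.npz',**{k:v for k,v in d.items() if k!='s'},P=P)
E
```

```text
clock: 7.05
eef_pos: [515.0, -268.5, 348.8]
tcp_rot: [3.136, -0.002, 0.809]
contact_force: [1.7, -0.4, -3.4]
opening: 15.9
grip_force: 50.0
opening: 15.6
grip_force: 50.0
grip_force: 50.0
t7.75 pos [ 448.6 -124.2  345.8] rot [1.7997e+02 5.0000e-02 4.6320e+01] F [ 0.1 -1.  -2.4] T [-0.12  0.15 -0.06] op 15.3 g 50.0 q [-0.65  0.29  1.    2.12 -0.31  0.89 -0.23]
3 5164 ((525.8701171875, -48.816612243652344), 54.01261901855469) 5.756237189894932 [527.13790154 -47.52555074  48.36789004]
57 1934 ((525.8938598632812, -48.80516815185547), 31.223953247070312) 60.86607381493266 [525.91142795 -48.72692489  28.39279327]
68 266 ((525.77294921875, -49.01136779785156), 25.4257755279541) 69.39885028424229 [525.68383994 -48.9350888   21.25276199]
71.5 1532 ((525.796142578125, -48.81464767456055), 25.271814346313477) 73.11037718142755 [525.69807645 -48.91879676  23.10826978]
```

View pics/w3.png

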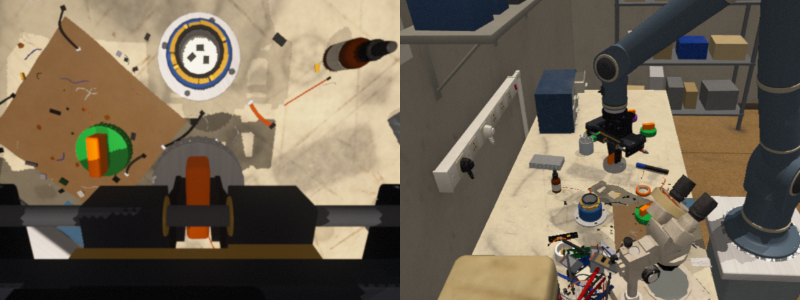

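The wrist view shows the open neck at (198,52) with its black seal and brass thread, and the lid held square in the fingers at (200,165). The side view shows the arm clear of the microscope.

```bash
python3 - <<'E'
from h import *
f=np.load('w3.npz'); P=f['P'].reshape(-1,3); c=np.array([525.8,-48.85])
q=P[np.hypot(*(P[:,:2]-c).T)<33]; r=np.hypot(*(q[:,:2]-c).T); a=np.degrees(np.arctan2(q[:,1]-c[1],q[:,0]-c[0]))%360
k=(r>27)&(r<30.8)
for t in range(0,360,6):
    z=q[k&(a>=t)&(a<t+6)][:,2]; print(t,len(z),np.median(z).round(1) if len(z) else '-',end=' | ')
print()
t=np.array([448.6,-124.2]); l=P[(P[:,2]>155)&(P[:,2]<170)&(np.hypot(*(P[:,:2]-t).T)<50)]
print(len(l),np.median(l[:,2]),circ(l)); rr=np.hypot(*(l[:,:2]-t).T); aa=np.arctan2(l[:,1]-t[1],l[:,0]-t[0])
e=np.array([l[(np.abs(aa-b)<.03)][np.argmax(rr[np.abs(aa-b)<.03])] for b in np.arange(-3.1,3.1,.06) if ((np.abs(aa-b)<.03)&(rr>33)).any()])
print(len(e),circ(e,36.5)-t, circ(e))
E
```

```text
0 24 60.3 | 6 28 60.6 | 12 28 60.8 | 18 27 61.8 | 24 29 62.2 | 30 29 62.4 | 36 30 63.1 | 42 19 62.9 | 48 20 56.6 | 54 20 57.2 | 60 19 57.6 | 66 12 58.3 | 72 28 61.0 | 78 23 58.9 | 84 26 59.4 | 90 28 59.8 | 96 28 60.3 | 102 30 61.0 | 108 29 61.7 | 114 31 62.1 | 120 27 62.6 | 126 27 63.2 | 132 36 57.1 | 138 25 56.5 | 144 26 57.3 | 150 26 57.8 | 156 24 57.2 | 162 27 61.2 | 168 26 59.1 | 174 25 59.4 | 180 26 60.2 | 186 26 60.7 | 192 25 61.3 | 198 26 61.3 | 204 25 61.9 | 210 26 62.8 | 216 27 63.3 | 222 24 59.6 | 228 26 56.5 | 234 24 57.2 | 240 25 57.6 | 246 25 56.3 | 252 27 60.9 | 258 25 58.9 | 264 26 59.9 | 270 24 59.5 | 276 25 60.7 | 282 31 61.0 | 288 26 61.3 | 294 29 61.9 | 300 28 62.8 | 306 26 63.0 | 312 20 61.6 | 318 26 56.5 | 324 26 56.9 | 330 30 57.3 | 336 21 57.6 | 342 28 61.3 | 348 26 59.2 | 354 28 59.5 | 
6652 161.42491098318987 [ 454.33898568 -121.36514505   25.26404926]
52 [ 1.44927011 -1.76788804] [ 449.99575686 -126.0288978    36.56435277]
```

```bash
python3 -m creep '[[0,[36,1,0],[0,0,0]],[0,[36,1,0],[0,0,0]],[0,[36,1,0],[0,0,0]],[0,[0,0,25],[0,0,0]],[0,[0,0,25],[0,0,0]]]'|tail -1 ; python3 -m creep '[[0,[0,0,0],[0,0,0]],[0,[0,0,0],[0,0,0]],[0,[0,0,0],[0,0,0]],[0,[0,0,0],[0,0,0]]]'|tail -1;python3 -c "
from h import *
delta([525.2,-48.15,290])"
```

```text
grip_force: 50.0
grip_force: 50.0
t8.75 pos [525.7 -48.1 297.4] rot [ 1.7991e+02 -1.1000e-01  4.6320e+01] F [ 0.7 -0.3 -1.2] T [-0.1   0.06 -0.05] op 15.3 g 50.0 q [-0.65  0.47  0.87  2.03 -0.48  0.85 -0.27]
tool delta to [525.2, -48.15, 290] [-0.4 -0.3  7.4]
```

```bash
python3 -m creep '[[0,[-0.4,-0.3,8],[0,0,0]],[0,[0,0,8],[0,0,0]],[0,[0,0,5],[0,0,0]],[0,[0,0,0],[0,0,0]],[0,[0,0,0],[0,0,0]]]'; python3 -m creep '[[0,[0,0,2],[0,0,0]],[0,[0,0,0],[0,0,0]],[0,[0,0,0],[0,0,0]]]'; python3 -c "
from h import *
st()"
```

```text
clock: 9.25
eef_pos: [524.7, -47.6, 275.0]
tcp_rot: [-3.141, 0.0, 0.809]
contact_force: [0.2, -0.0, -1.1]
opening: 15.5
grip_force: 50.0
clock: 9.55
eef_pos: [524.8, -47.6, 273.3]
tcp_rot: [3.142, -0.0, 0.809]
contact_force: [0.5, -0.3, -1.8]
opening: 15.8
grip_force: 50.0
t9.55 pos [524.8 -47.6 273.3] rot [ 1.800e+02 -1.000e-02  4.637e+01] F [ 0.5 -0.3 -1.8] T [-0.07  0.03  0.02] op 15.8 g 50.0 q [-0.62  0.51  0.83  2.05 -0.52  0.81 -0.24]
```

```bash
for i in 1; do python3 -m creep '[[0,[0.2,-0.4,1],[0,0,0]],[0,[0,0,1],[0,0,0]],[0,[0,0,0],[0,0,0]]]'; python3 -m creep '[[0,[0,0,1],[0,0,0]],[0,[0,0,0],[0,0,0]]]';python3 -m creep '[[0,[0,0,1],[0,0,0]],[0,[0,0,0],[0,0,0]]]'; done | grep -E "eef|force: \["; python3 -c "
from h import *
st()"
```

```text
eef_pos: [524.5, -47.1, 271.1]
contact_force: [-1.1, 0.1, -1.5]
eef_pos: [524.5, -47.1, 270.1]
contact_force: [-0.5, 0.9, -1.3]
eef_pos: [524.7, -47.2, 269.2]
contact_force: [-0.6, 0.1, -1.0]
t10.25 pos [524.7 -47.2 269.2] rot [ 1.800e+02 -1.000e-02  4.636e+01] F [-0.6  0.1 -1. ] T [-0.07  0.16  0.01] op 15.8 g 50.0 q [-0.62  0.51  0.83  2.05 -0.52  0.8  -0.24]
```

```bash
for i in 1; do python3 -m creep '[[0,[-0.3,0.9,0],[0,0,0]],[0,[0,0,0.5],[0,0,0]],[0,[0,0,0],[0,0,0]]]'; python3 -m creep '[[0,[0,0,1],[0,0,0]],[0,[0,0,0],[0,0,0]]]';python3 -m creep '[[0,[0,0,1],[0,0,0]],[0,[0,0,0],[0,0,0]]]'; done | grep -E "eef|force: \["; python3 -c "
from h import *
st()"
```

```text
eef_pos: [525.1, -48.0, 269.0]
contact_force: [-1.8, 0.5, 3.4]
eef_pos: [525.2, -48.2, 268.8]
contact_force: [-3.7, 1.5, 12.5]
eef_pos: [525.2, -48.4, 268.6]
contact_force: [-5.9, 1.1, 19.4]
t10.95 pos [525.2 -48.4 268.6] rot [-1.799e+02 -1.100e-01  4.635e+01] F [-5.9  1.1 19.4] T [ 0.55  1.67 -0.01] op 15.1 g 50.0 q [-0.61  0.51  0.82  2.05 -0.53  0.8  -0.23]
```

```bash
python3 -m creep '[[0,[0,0,-1.3],[0,0,0]],[0,[0,0,0],[0,0,0]],[0,[0,0,0],[0,0,0]]]'>/dev/null;  python3 -c "
from h import *
st()"
```

```text
t11.25 pos [525.1 -48.1 268.9] rot [-1.7995e+02 -6.0000e-02  4.6360e+01] F [-2.9  1.4  9.3] T [ 0.29  0.92 -0.06] op 15.8 g 50.0 q [-0.61  0.51  0.82  2.05 -0.53  0.8  -0.23]
```

```bash
python3 -m creep '[[0,[-0.2,-0.2,-0.3],[0,0,-3]],[0,[0,0,-0.1],[0,0,-3]],[0,[0,0,-0.1],[0,0,-3]],[0,[0,0,-0.1],[0,0,0]],[0,[0,0,0],[0,0,0]]]'|grep force:;  python3 -c "
from h import *
st()"; python3 -m creep '[[0,[0,0,-0.1],[0,0,-3]],[0,[0,0,-0.1],[0,0,-3]],[0,[0,0,-0.1],[0,0,0]],[0,[0,0,0],[0,0,0]]]'|grep force:;  python3 -c "
from h import *
st()"
```

```text
contact_force: [-0.4, 0.3, -1.4]
grip_force: 50.0
t11.75 pos [524.7 -48.1 268.4] rot [1.7999e+02 1.0000e-02 5.5300e+01] F [-0.4  0.3 -1.4] T [-0.06  0.09  0.02] op 16.1 g 50.0 q [-0.58  0.5   0.78  2.05 -0.49  0.79 -0.11]
contact_force: [-0.0, -0.3, -0.0]
grip_force: 50.0
t12.15 pos [524.7 -48.1 268.8] rot [-1.800e+02  1.000e-02  6.127e+01] F [-0.  -0.3 -0. ] T [-0.08  0.13  0.04] op 15.6 g 50.0 q [-0.57  0.49  0.75  2.05 -0.47  0.78 -0.03]
```

```bash
for i in 1; do python3 -m creep '[[0,[0,0,1],[0,0,0]],[0,[0,0,0],[0,0,0]]]';python3 -m creep '[[0,[0,0,1],[0,0,0]],[0,[0,0,0],[0,0,0]]]'; python3 -m creep '[[0,[0,0,1],[0,0,0]],[0,[0,0,0],[0,0,0]]]'; done | grep -E "eef|force: \["; python3 -c "
from h import *
st()"
```

```text
eef_pos: [524.7, -47.9, 267.7]
contact_force: [-0.2, 0.2, -1.4]
eef_pos: [524.7, -47.9, 266.8]
contact_force: [-0.1, 0.7, -2.2]
eef_pos: [524.8, -48.0, 265.8]
contact_force: [0.5, 0.1, -0.6]
t12.75 pos [524.8 -48.  265.8] rot [-180.     -0.     61.36] F [ 0.5  0.1 -0.6] T [-0.06  0.06 -0.03] op 15.5 g 50.0 q [-0.56  0.49  0.75  2.05 -0.48  0.78 -0.02]
```

```bash
for i in 1; do python3 -m creep '[[0,[0,0,0.8],[0,0,0]],[0,[0,0,0],[0,0,0]]]';python3 -m creep '[[0,[0,0,0.8],[0,0,0]],[0,[0,0,0],[0,0,0]]]'; python3 -m creep '[[0,[0,0,0.6],[0,0,0]],[0,[0,0,0],[0,0,0]]]'; done | grep -E "eef|force: \["; python3 -c "
from h import *
st()"
```

```text
eef_pos: [524.8, -47.9, 265.1]
contact_force: [0.3, 0.8, -1.1]
eef_pos: [524.8, -47.9, 264.2]
contact_force: [-0.2, 1.5, -1.9]
eef_pos: [524.8, -47.9, 263.7]
contact_force: [-0.4, 1.0, -1.5]
t13.35 pos [524.8 -47.9 263.7] rot [-1.800e+02 -1.000e-02  6.137e+01] F [-0.4  1.  -1.5] T [ 0.1   0.01 -0.01] op 16.0 g 50.0 q [-0.56  0.5   0.75  2.05 -0.48  0.77 -0.02]
```

```bash
python3 -m creep '[[0,[0,0,0.7],[0,0,0]],[0,[0,0,0.1],[0,0,4]],[0,[0,0,0.2],[0,0,4]],[0,[0,0,0.2],[0,0,4]],[0,[0,0,0],[0,0,0]]]'| grep -E "eef|force: \["; python3 -c "
from h import *
st()";  python3 -m creep '[[0,[0,0,0.25],[0,0,4]],[0,[0,0,0.25],[0,0,4]],[0,[0,0,0],[0,0,0]]]' >/dev/null; python3 -c "
from h import *
st()"
```

```text
eef_pos: [524.6, -48.0, 262.3]
contact_force: [-0.0, 0.2, -1.3]
t13.85 pos [524.6 -48.  262.3] rot [-1.7999e+02  4.0000e-02  4.9380e+01] F [-0.   0.2 -1.3] T [-0.01  0.09  0.04] op 15.7 g 50.0 q [-0.6   0.52  0.8   2.05 -0.53  0.79 -0.18]
t14.15 pos [524.6 -48.1 261.9] rot [1.800e+02 4.000e-02 4.145e+01] F [-0.1 -0.4 -2.2] T [-0.08  0.14 -0.01] op 15.7 g 50.0 q [-0.62  0.53  0.84  2.05 -0.55  0.79 -0.29]
```

```bash
for i in 1; do python3 -m creep '[[0,[0,0,0.3],[0,0,4]],[0,[0,0,0.3],[0,0,4]],[0,[0,0,0.3],[0,0,4]],[0,[0,0,0],[0,0,0]]]' >/dev/null; python3 -c "
from h import *
st()"; python3 -m creep '[[0,[0,0,0.3],[0,0,4]],[0,[0,0,0.3],[0,0,4]],[0,[0,0,0],[0,0,0]]]'>/dev/null; python3 -c "
from h import *
st()"; done
```

```text
t14.55 pos [524.7 -48.  261.1] rot [1.7999e+02 2.0000e-02 2.9500e+01] F [-0.6  0.1 -1.2] T [-0.06  0.19 -0.06] op 15.6 g 50.0 q [-0.65  0.55  0.89  2.06 -0.6   0.81 -0.46]
t14.85 pos [524.8 -48.  260.6] rot [179.99  -0.    21.52] F [-0.1  1.1 -0.8] T [-0.02  0.12  0.01] op 15.5 g 50.0 q [-0.68  0.57  0.93  2.06 -0.63  0.82 -0.57]
```

```bash
for i in 1; do python3 -m creep '[[0,[0,0,0.35],[0,0,4]],[0,[0,0,0.35],[0,0,4]],[0,[0,0,0],[0,0,0]]]' >/dev/null; python3 -c "
from h import *
st()"; python3 -m creep '[[0,[0,0,0.3],[0,0,3]],[0,[0,0,0.2],[0,0,3]],[0,[0,0,0],[0,0,0]]]'>/dev/null; python3 -c "
from h import *
st()"; done
```

```text
t15.15 pos [524.9 -48.  259.9] rot [ 1.7999e+02 -1.0000e-02  1.3540e+01] F [-0.1  0.9 -0. ] T [-0.01  0.16 -0.01] op 15.5 g 50.0 q [-0.7   0.59  0.96  2.06 -0.66  0.84 -0.68]
t15.45 pos [524.9 -48.  259.5] rot [-1.80e+02 -1.00e-02  7.55e+00] F [-0.2  0.5  0. ] T [ 0.01  0.14 -0.02] op 15.7 g 50.0 q [-0.71  0.6   0.99  2.06 -0.69  0.85 -0.76]
```

```bash
S='from h import *
st()'; python3 -m creep '[[0,[0,0,0.2],[0,0,2]],[0,[0,0,0.1],[0,0,2]],[0,[0,0,0],[0,0,0]]]' >/dev/null; python3 -c "$S"; python3 -m creep '[[0,[0,0,0.1],[0,0,2]],[0,[0,0,0],[0,0,0]]]'>/dev/null; python3 -c "$S"; python3 -m creep '[[0,[0,0,0.1],[0,0,2]],[0,[0,0,0],[0,0,0]]]'>/dev/null; python3 -c "$S"
```

```text
t15.75 pos [524.9 -48.  259.1] rot [-1.80e+02 -1.00e-02  3.36e+00] F [-0.5  0.4 -0.4] T [ 0.    0.09 -0.11] op 15.6 g 50.0 q [-0.72  0.62  1.01  2.06 -0.7   0.86 -0.81]
t15.95 pos [524.8 -48.  258.9] rot [ 1.7999e+02 -1.0000e-02  1.3200e+00] F [0.3 0.1 0.8] T [ 0.    0.05 -0.05] op 15.6 g 50.0 q [-0.73  0.62  1.02  2.06 -0.71  0.86 -0.84]
t16.15 pos [524.8 -48.  258.8] rot [179.99  -0.    -0.69] F [0.8 0.6 1.2] T [ 0.03  0.1  -0.01] op 15.5 g 50.0 q [-0.73  0.63  1.03  2.06 -0.72  0.86 -0.87]
```

```bash
S='from h import *
st()'; python3 -m creep '[[0,[0,0,0.1],[0,0,1.5]],[0,[0,0,0],[0,0,0]]]' >/dev/null; python3 -c "$S"; python3 -m creep '[[0,[0,0,0.1],[0,0,1.5]],[0,[0,0,0],[0,0,0]]]'>/dev/null; python3 -c "$S"; python3 -m creep '[[0,[0,0,0.1],[0,0,1.5]],[0,[0,0,0],[0,0,0]]]'>/dev/null; python3 -c "$S"
```

```text
t16.35 pos [524.8 -47.8 258.7] rot [-179.98    0.     -2.17] F [-0.2  1.   1.7] T [0.14 0.14 0.02] op 15.8 g 50.0 q [-0.74  0.63  1.03  2.06 -0.72  0.87 -0.89]
t16.55 pos [524.9 -47.5 258.6] rot [-1.7994e+02  2.0000e-02 -3.6400e+00] F [-0.4  3.5  2.7] T [0.54 0.18 0.07] op 15.3 g 50.0 q [-0.74  0.63  1.04  2.06 -0.73  0.87 -0.91]
t16.75 pos [524.9 -47.4 258.6] rot [-1.7992e+02  4.0000e-02 -5.1000e+00] F [-0.   3.2  5.4] T [0.85 0.32 0.45] op 15.4 g 50.1 q [-0.74  0.64  1.04  2.06 -0.74  0.87 -0.93]
```

```bash
S='from h import *
st()'; python3 -m creep '[[0,[0,0,-0.2],[0,0,-1]],[0,[0,0,0],[0,0,0]]]' >/dev/null; python3 -c "$S"; python3 -m creep '[[50,[0,0,0],[0,0,0]],[50,[0,0,0],[0,0,0]],[50,[0,0,0],[0,0,0]],[50,[0,0,0],[0,0,0]],[50,[0,0,0],[0,0,0]]]' >/dev/null; python3 -c "$S"; python3 -m creep '[[50,[0,0,-10],[0,0,0]],[50,[0,0,-30],[0,0,0]],[50,[0,0,-40],[0,0,0]],[50,[0,0,-40],[0,0,0]],[50,[-40,0,0],[0,0,0]]]' >/dev/null; python3 -m creep '[[50,[-40,0,0],[0,0,0]],[50,[0,0,0],[0,0,0]],[50,[0,0,0],[0,0,0]],[50,[0,0,0],[0,0,0]],[50,[0,0,0],[0,0,0]]]' >/dev/null
python3 - <<'E'
from h import *
st()
for n in('wrist','side'):
    d=shot(n); cv2.imwrite(f'pics/end_{n}.png',d['pixels']); P=cloud(d)
    r=np.hypot(P[...,0]-525,P[...,1]+48)
    for lo,hi in((3,9),(68,82),(96,108)):
        k=P[(r<(58 if lo<9 else 40))&(P[...,2]>lo)&(P[...,2]<hi)]
        if len(k): print(n,lo,len(k),np.median(k[:,2]).round(2),cv2.minEnclosingCircle(k[:,:2].astype(np.float32)),cv2.minAreaRect(k[:,:2].astype(np.float32)))
        if lo==68 and len(k): A=np.c_[k[:,:2],np.ones(len(k))]; print('tilt',np.linalg.lstsq(A,k[:,2],rcond=None)[0][:2])
E
```

```text
t16.95 pos [524.8 -47.5 258.6] rot [-1.7993e+02  2.0000e-02 -4.1200e+00] F [0.2 4.4 3.1] T [0.95 0.09 0.17] op 15.6 g 50.0 q [-0.74  0.63  1.04  2.06 -0.73  0.87 -0.92]
t17.45 pos [524.6 -48.3 258.6] rot [ 1.7997e+02  1.0000e-02 -4.1700e+00] F [-0.2  0.3 -0.7] T [ 0.01  0.14 -0.  ] op 42.1 g 0.0 q [-0.74  0.63  1.04  2.06 -0.73  0.87 -0.92]
t18.45 pos [445.9 -42.2 378.9] rot [ 1.7987e+02 -4.0000e-02 -4.1500e+00] F [-0.   0.1  0.3] T [ 0.03  0.17 -0.03] op 43.3 g 0.0 q [-1.07  0.25  1.27  2.12 -0.29  0.96 -1.28]
wrist 3 3251 5.75 ((525.7483520507812, -48.865882873535156), 53.92745590209961) ((525.9462280273438, -48.84393310546875), (107.02316284179688, 107.00740051269531), 24.179447174072266)
wrist 68 5895 74.46 ((525.8450317382812, -49.35240936279297), 37.32520294189453) ((525.703857421875, -49.45706558227539), (72.9795150756836, 74.3695068359375), 88.19622039794922)
tilt [-0.00106852 -0.00030725]
wrist 96 1965 102.18 ((526.0042114257812, -49.567142486572266), 27.281185150146484) ((526.1445922851562, -49.21013641357422), (16.019119262695312, 53.68537902832031), 86.3229751586914)
side 3 498 4.7 ((524.6865234375, -43.37358093261719), 53.90409851074219) ((523.4306030273438, -33.6665153503418), (105.90312957763672, 86.6845932006836), 6.040698051452637)
side 68 504 72.94 ((525.0543823242188, -44.25421905517578), 37.19488525390625) ((523.3571166992188, -37.8214111328125), (71.30329132080078, 58.317626953125), 7.167871475219727)
tilt [ 0.00999698 -0.07499754]
side 96 178 100.01 ((524.1158447265625, -46.440860748291016), 26.627851486206055) ((524.3101806640625, -44.81919479370117), (18.525880813598633, 52.96480941772461), 87.4530258178711)
```

View pics/end_wrist.png

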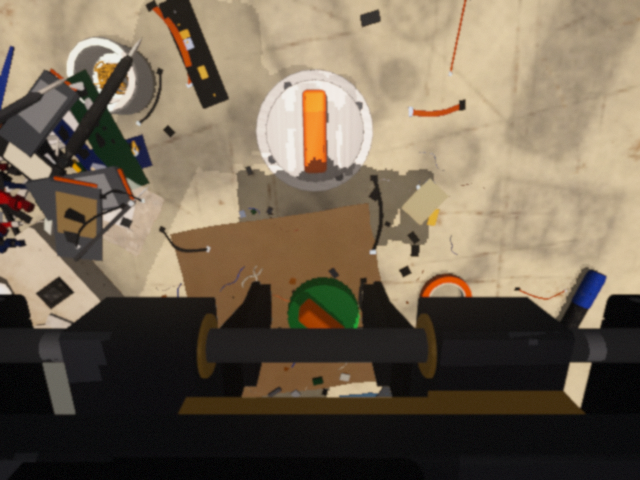

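The final wrist view shows the lid level and centred on the canister at (315,130). Its top is about 68.7 mm above the foot's upper face, so its origin is at about 52.7 mm. The gripper is clear of it.

```bash
python3 -c "
from rig import env
print(env.close_job())"
```

```text
the job is handed in; nothing more can be done
None
```

The lid is screwed fully home on the canister: the wrist camera puts its origin at about 52.7 mm, level and centred. It is let go with the arm clear, and I handed the job in at about 18.5 s; the hand-in returned no verdict, and I did not re-measure the bystanders at the end.

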